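# Feed the knob rack past the drop gate into the sanding bay

## Task

Push the rack of drawer knobs that stands in the chute of the sanding bay along the chute, past the drop gate and right up against the wooden end stop: hold the gate up by keeping its long press bar down with one fingertip while another finger pushes the rack, so that the gate never touches the rack or its knobs. Then let the bar up so that the gate drops shut behind the rack, and come away. The rack is only slid, never lifted or tipped, and the other things on the bench stay where they are.

Things in the scene. Friction and masses are not known exactly. Their poses are not given: they have to be found in the camera images.
- bay: sanding bay, a low plywood box with grey steel deck, fixed to the bench. Origin on the bench, mid-chute, at the line of the gate; x = feed direction, y = left of it, z up. (All mm below are in this frame.) Deck top = chute floor z 45, x -215 to 190, y -90 to 42. Beech fences 8 thick, inner faces y +32 and -32, tops z 59, x -215 to 120; the chute is open above and at its -x end.
- end_stop (a point): middle of the end stop's face, bay (114, 0, 58): a beech block across the chute, top z 71. Beyond it, from x 130, an extraction hood to z 158 with a hose on top to z 290.
- home (a point): point on the chute floor where the rack's origin stands when the rack touches the end stop (bay frame x 64, y 0, z 45)
- rack: beech block 100 long (x, along the chute) x 60 wide x 20 tall with a row of three turned knobs on its middle line (22 across, tops 38 above its underside). Origin: centre of underside. Loose, 0.2 to 0.45 kg, 2 mm play to each fence. Starts in the chute, front 15 to 45 mm short of the blade. Its rear face (x -50) is to be pushed towards bay +x.
- drop_gate (a joint): gate angle about its rod (along bay x at y 41, z 69; bearing blocks at x -195 and 60, tops z 77), rad: 0 = shut, grows as the press bar goes down and the blade up, stop at 1.75. A spring shuts it when the bar is let go; 2 to 7 N on the bar holds it open. From 1.1 rad the blade is clear of rack and knobs. The rack cannot push it open.
- gate_blade (a point): flat steel blade of the gate, bay x -2.5 to 2.5. Shut, it blocks the left of the chute from y 32 to 9, z 48 to 65. Swinging, it reaches y 2 at most, and when up stands no higher than z 105; it never crosses the chute right of y 0. Point: middle of the blade, shut at bay (0, 20, 56).
- press_bar (a point): round steel bar, 10 thick, bay x -180 to 46, outside the left fence; an arm at each end only, so a finger can slide along it between x -170 and 36. Point: the middle of the bar. It circles the rod at 26: shut y 60, z 86 (top 91); at gate 0.73 y 67, z 69; at 1.1 y 65, z 60; at 1.55 y 59, z 50 (top 55); at the stop y 55, z 47. Free space below it. A finger at y 63 with its tip at z 55 holds it open.
- spare_rack: a second beech rack like the first but carrying one knob only, lying on the bench beyond the bay; leave it alone
- loose_knob: an unmounted wooden knob, 33 mm across, 29 mm tall, standing on the bay's deck outside the right-hand fence; leave it alone
- sanding_block: cork sanding block 70 x 28 x 32 mm on the bay's deck outside the right-hand fence; leave it alone
- mallet: beech joiner's mallet lying on the bench, head 60 x 105 x 72 mm; leave it alone
- glue_bottle: orange glue bottle, 64 mm across, 170 mm tall, standing on the bench; leave it alone
- try_square: wood-and-steel try square lying on the bench; leave it alone
- chisel: bench chisel lying on the bench; leave it alone
- marking_gauge: wooden marking gauge lying on the bench; leave it alone

How it is judged:
On the way, in this order (a step that is already met when the one before it is completed fails the run):
1. with the rack still before the gate, a finger presses the bar down until the gate is up (1.05 rad or more) (value of joint drop_gate above 1.05 rad and contact force between the fingers and drop_gate above 0.3 N and x of rack in the frame of bay below -0.045 m), for 0.1 s.
2. fingers push the rack while it is under the gate, which a finger on the press bar holds up (value of joint drop_gate above 1 rad and contact force between the fingers and drop_gate above 0.2 N and contact force between the fingers and rack above 0.1 N and x of rack in the frame of bay between -0.03 and 0.05 m), for 0.05 s.
At the end, for the whole second after the job is handed in: the rack stands flat in the chute within 4 mm of the end stop and at rest, and the gate is shut behind it (below 0.06 rad) (x of rack in the frame of bay above 0.06 m and y of rack in the frame of bay between -0.006 and 0.006 m and z of rack in the frame of bay between 0.042 and 0.048 m and value of joint drop_gate below 0.06 rad and linear speed of rack below 0.01 m/s); the robot touches nothing.
It fails at once if the gate touches the rack or its knobs (contact force between drop_gate and rack above 0.5 N).
It fails at once if the rack is lifted or tipped (z of rack in the frame of bay above 0.053 m or angle between rack's own z axis and vertical above 0.12 rad).
It fails at once if another thing on the bench is disturbed (moved over 25 mm) (distance of any of spare_rack, loose_knob, sanding_block, mallet, glue_bottle, try_square, chisel, marking_gauge from where it was at the start of the episode above 0.025 m).
It also fails if it takes over 40 s, if anything falls off the work surface, if the arm or the gripper's body presses on something with over 40 N, if the wrist force passes 120 N, or if a joint passes its speed limit or range.

## Robot

A 6-joint arm with a two-finger parallel gripper is mounted at the origin on the work surface. World frame = base frame: x ahead of the robot, y to its left, z up, the work surface at z = 0. Lengths are in m, angles in rad, forces in N, time in s.
With the tool pointing down it reaches from about 0.325 to 0.9 m from the base axis. Payload 6.1 kg.
Tool frame: the origin (TCP) lies at the very end of the fingers, on their centre line; the grasp point (between the pads) lies 19 mm behind it; z points along the fingers, y is the line along which they close (so a half turn about z gives the same grasp; the last joint's range is limited). The gripper opens to 87 mm and grips with 3 to 60 N. Pads are 19 mm wide; open, the fingers measure 117 mm over their backs; the gripper's body (75 mm by 190 mm) begins 51 mm behind the grasp point.
Start: joints at [-1.296, 0.22, 1.526, -0, 1.395, -0.126], TCP at [0.244, -0.575, 0.223] pointing down, gripper open.
Joint ranges: [-2.98, 2.98], [-0.91, 2.08], [0.09, 2.57], [-1.24, 4.39], [0.2, 2.65], [-2.68, 2.68]. Speed limits (rad/s): [2.57, 2.57, 3.01, 3.14, 3.14, 3.14].

## Interface

Orientations are given as [roll, pitch, yaw] about the fixed x, y, z axes, in that order (R = Rz(yaw) Ry(pitch) Rx(roll)).
In Python, from workcell import ctrl gives the robot as it stands.
- The arm moves only by the tool apply_moves, never from a script. Its arguments are lists of equal length, an entry for each row: "jaw": the opening, from 0 (shut) to 1 (fully open); "linear": the shift along the world's x, y, z in units of 0.4 m (1.0 is 0.4 m), a list of three; "rotation": the turn, a rotation vector about the world's x, y, z in units of 30 degrees (1.0 is 30 degrees), a list of three. In form: {"jaw": [jaw, ...], "linear": [[tx, ty, tz], ...], "rotation": [[ax, ay, az], ...]}. A call has 1 to 10 rows; each row shifts and turns the commanded pose from where the row before left it; what a row does not reach is not made up. A row lasts 1/10 s, in which the tool goes at most 50 mm and 8.59 degrees, less where a joint would pass 70% of its speed; a pose out of reach is approached as far as the arm can. A call with a number of a shift or a turn outside -1 to 1 is refused whole. A call with a gripper value outside its range is refused whole. The fingers move at their own pace and stop on an object; the grip force is fixed at half the most. Time passes only in rows, so rows that do not move let the fingers close. It gives the time, the measured TCP pose, the force, the opening and the grip force at its end, in the units of the state.
- ctrl.observe(): the state, without advancing time (a new reading comes with each control period).
- ctrl.grab_frame(name): name is "side" or "top"; returns a dict with "color" (480x640x3 uint8, red, green, blue), "vfov" (degrees; the focal length in pixels is half the picture's height over the tangent of half this angle, whatever the lens; pixels are square), "cx", "cy" (the principal point, pixels), "k1" (the pictures are not rectified: a ray, as slopes to the right and down, at radius r is drawn at 1 + k1 r^2 times it, then the intrinsics apply), "R" (3x3) and "t" (3): a world point X has camera coordinates R X + t. Camera axes: x right, y down, z forward; pixel columns grow to the right and rows downward; lengths in m; the calibration is good to about 2 mm. A picture is of the moment at which its call begins. There is no depth.
- ctrl.finish_job(): hands the job in; it is judged then, once.
The state is a dict: "clock": time; "joint_pos": joint angles; "joint_vel": joint speeds; "joint_efforts": joint torques, N m; "tcp_pos": TCP position; "tool_rot": TCP orientation; "force": force on the tool from outside, world axes, zero at the start; "torque": the same for the moment, N m; "width": finger opening in m; "grasp_force": force on a finger pad.
Only numpy, scipy, OpenCV 4.12 (cv2) and the standard library are available. Lean on these libraries where they do the work, as an engineer would, in place of code of your own. Each camera call takes 0.05 s, during which the arm holds its last target. There are 200 camera calls.

## Working session

There is one attempt and no reset: what is moved stays moved. The work goes in short steps, Python scripts to look and compute and a tool call to move; the robot and the scene stay as the last step left them, time stands still between calls to the robot, and variables do not carry over. Pictures are saved under pics/ and viewed, at most 10 in all, crops included, and the job is handed in when it is done.

Besides the shell and the picture viewer there is one more tool, called after "Call:" as name(argument=value, ...) on one line, values as JSON. apply_moves: Moves the arm, as the interface text tells. Shifts and turns lie within -1 to 1; 1 stands for 0.4 m of shift or 30 degrees of turn. Its arguments: {"type":"object","properties":{"jaw":{"type":"array"},"linear":{"type":"array"},"rotation":{"type":"array"}},"required":["jaw","linear","rotation"]}

```bash
mkdir -p pics; python3 - <<'E'
from workcell import ctrl
import cv2,numpy as np
s=ctrl.observe();print({k:np.round(v,3) for k,v in s.items()})
for n in("side","top"):
    f=ctrl.grab_frame(n);cv2.imwrite(f"pics/{n}0.png",f["color"][:,:,::-1]);np.savez(f"pics/{n}0.npz",**f)
    print(n,f["vfov"],f["cx"],f["cy"],f["k1"],-f["R"].T@f["t"])
E
```

```text
{'clock': np.float64(0.0), 'joint_pos': array([-1.296,  0.221,  1.528, -0.   ,  1.395, -0.126]), 'joint_vel': array([ 0.   , -0.   ,  0.001, -0.002, -0.001, -0.002]), 'joint_efforts': array([ -0.   , -49.461, -38.737,   0.07 ,   0.057,  -0.   ]), 'tcp_pos': array([ 0.244, -0.575,  0.221]), 'tool_rot': array([-3.14 , -0.   ,  0.401]), 'force': array([ 0.661, -0.621,  0.191]), 'torque': array([-0.066, -0.024, -0.006]), 'grasp_force': np.float64(0.0), 'width': np.float64(0.087)}
side 50.407748007343756 318.9396888708959 234.0919247898373 0.042603996757901455 [0.07178878 1.01111099 0.69845996]
top 49.71053817348179 315.82955373774735 239.73375232441873 -0.0650581239349089 [0.42498402 0.0435334  1.14140517]
```

View pics/top0.png

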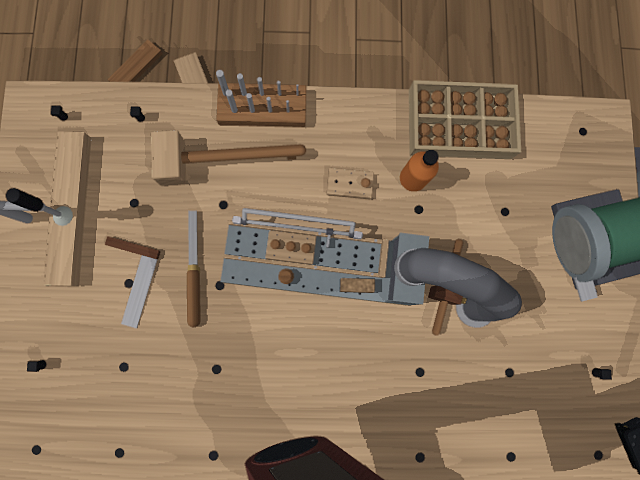

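View pics/side0.png

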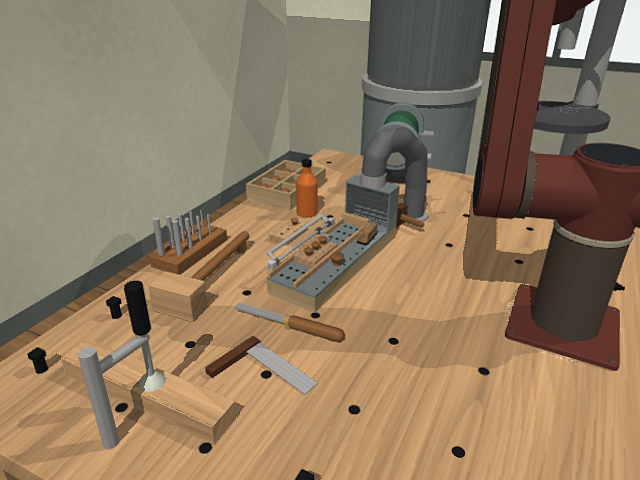

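The top view shows the bay at about (220–430, 205–305). It feeds to the right, with the hood at 410,265 and the press bar at (243–355, 211–226). The rack is at about (290,246), and the spare rack is at (350,183). I'll crop in for landmarks.

```bash
python3 - <<'E'
import cv2
a=cv2.imread("pics/top0.png")[195:315,210:440]
b=cv2.imread("pics/side0.png")[170:310,255:415]
cv2.imwrite("pics/topc.png",cv2.resize(a,None,fx=3.4,fy=3.4,interpolation=2))
cv2.imwrite("pics/sidec.png",cv2.resize(b,None,fx=4,fy=4,interpolation=2))
E
```

```text
(no output)
```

View pics/topc.png

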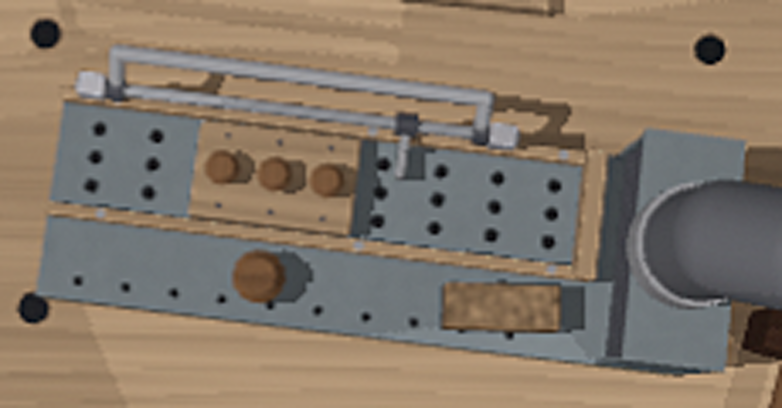

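View pics/sidec.png

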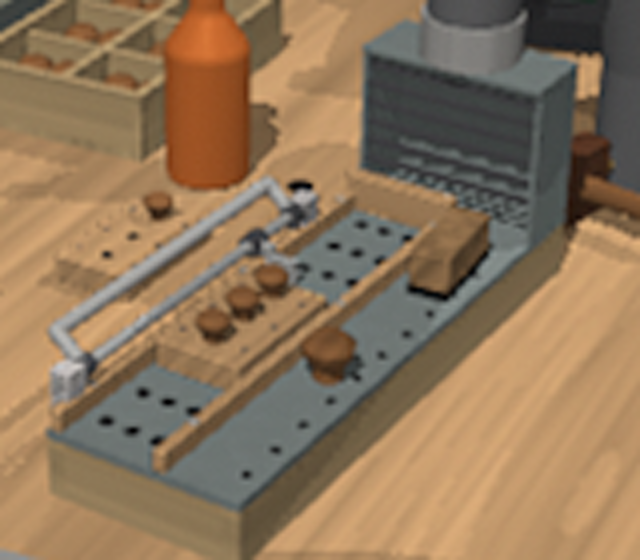

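The crops show these landmarks:
- **Top crop:** bar ends at (116,53) and (490,98), bearings at (90,84) and (503,134), deck rear-right corner at (38,295), knobs at (222,165) and (328,180).
- **Side crop:** bar ends at (60,332) and (268,185), deck rear corners at (240,503) and (50,432).

Next I'll cast rays from these onto planes at their known heights and do a rigid fit.

```bash
cat > h.py <<'E'
import numpy as np
def ray(f,u,v,z):
    F=240/np.tan(np.radians(f["vfov"])/2); d=np.array([(u-f["cx"])/F,(v-f["cy"])/F]); s=d.copy()
    for _ in range(20): s=d/(1+f["k1"]*(s@s))
    c=-f["R"].T@f["t"]; r=f["R"].T@np.array([*s,1]); return (c+r*(z-c[2])/r[2])[:2]
def rigid(B,W):
    b=B[:,0]+1j*B[:,1]; w=W[:,0]+1j*W[:,1]
    a=np.angle(np.sum((w-w.mean())*np.conj(b-b.mean()))); o=w.mean()-np.exp(1j*a)*b.mean()
    return a,o,(np.exp(-1j*a)*(w-o)-b)
E
python3 - <<'E'
import numpy as np
from h import *
T=np.load("pics/top0.npz");S=np.load("pics/side0.npz")
tp=[(116,53,-180,60,86),(490,98,46,60,86),(90,84,-195,41,77),(503,134,60,41,77),(38,295,-215,-90,45),(64,101,-215,36,59)]
sp=[(60,332,-180,60,86),(268,185,46,60,86),(68,370,-195,41,77),(240,503,-215,-90,45),(50,432,-215,42,45)]
t=lambda u,v,z:ray(T,210+u/3.4,195+v/3.4,z/1e3)
s=lambda u,v,z:ray(S,255+u/4,170+v/4,z/1e3)
W=[t(p[0],p[1],p[4]) for p in tp]+[s(p[0],p[1],p[4]) for p in sp]
B=np.array([p[2:4] for p in tp+sp])/1e3
n=len(tp)
for sl in (slice(0,n),slice(n,None),slice(None)):
    a,o,r=rigid(B[sl],np.array(W)[sl]);print("yaw",a,"o",o,"res mm",np.round(r*1e3,1))
tob=lambda p:np.round(np.exp(-1j*a)*(p[0]+1j*p[1]-o)*1e3,1)
for k in((222,165,81),(275,172,81),(328,178,81),(190,215,65),(197,120,65),(352,235,65)):print("top",tob(t(*k)))
for k in((213,322,81),(243,298,81),(271,275,81),(227,362,65),(157,330,65)):print("side",tob(s(*k)))
E
```

```text
yaw -1.6646631982612092 o (0.5535938844756298-0.01170228841921267j) res mm [-1.5+1.2j  1.8+0.2j -1. +0.9j -1.2-0.5j  0. +1.8j  1.9-3.7j]
yaw -1.6665142024142696 o (0.5517820173946466-0.008860279129237286j) res mm [ 1.8+0.1j -0.3-0.5j -2.2-0.8j  1.3+2.8j -0.7-1.5j]
yaw -1.6644533084094153 o (0.5529228861328792-0.0104490470668364j) res mm [-0.3+2.1j  3. +1.j   0.2+1.7j -0. +0.3j  1.2+2.6j  3. -2.8j  0.5-0.9j
 -1.7-1.9j -3.6-1.7j -0.3+1.9j -2.1-2.4j]
top (-108.2+1.9j)
top (-75.8+1.4j)
top (-43.5+1.4j)
top (-124.9-29j)
top (-128+30j)
top (-24.9-29.9j)
side (-114.8-4j)
side (-81.6-3.5j)
side (-48.7-2.7j)
side (-125.9-21.1j)
side (-118.7+33.7j)
```

Call:
apply_moves(jaw=[0.69, 0.69, 0.69, 0.69, 0.69, 0.69, 0.69, 0.69, 0.69, 0.69], linear=[[0, 0, 0.1], [0, 0, 0.1], [0, 0, 0.1], [0, 0, 0.1], [0, 0, 0.1], [0.04, 0.09, 0], [0.04, 0.09, 0], [0.04, 0.09, 0], [0.04, 0.09, 0], [0.04, 0.09, 0]], rotation=[[0, 0, 0], [0, 0, 0], [0, 0, 0], [0, 0, 0], [0, 0, 0.2], [0, 0, 0.2], [0, 0, 0.2], [0, 0, 0.2], [0, 0, 0.2], [0, 0, 0.2]])

```text
clock: 1.1
tcp_pos: [0.3241, -0.3939, 0.422]
tool_rot: [-3.141, -0.0, 1.033]
force: [1.0, 0.5, 0.7]
width: 0.0599
grasp_force: 0.0
```

Call:
apply_moves(jaw=[0.69, 0.69, 0.69, 0.69, 0.69, 0.69, 0.69, 0.69, 0.69, 0.69], linear=[[0.05, 0.1, 0], [0.05, 0.1, 0], [0.05, 0.1, 0], [0.05, 0.1, 0], [0.05, 0.1, 0], [0.05, 0.1, 0], [0.05, 0.1, 0], [0.05, 0.1, 0], [0.05, 0.1, 0], [0.05, 0.1, 0]], rotation=[[0, 0, 0.2], [0, 0, 0.2], [0, 0, 0.2], [0, 0, 0.2], [0, 0, 0.055], [0, 0, 0], [0, 0, 0], [0, 0, 0], [0, 0, 0], [0, 0, 0]])

```text
clock: 2.1
tcp_pos: [0.5242, 0.0064, 0.4222]
tool_rot: [-3.141, 0.0, 1.477]
force: [-0.1, -0.1, -0.1]
width: 0.0603
grasp_force: 0.0
```

Call:
apply_moves(jaw=[0.69, 0.69, 0.69, 0.69, 0.69, 0.69, 0.69, 0.69, 0.69, 0.69], linear=[[0.06, 0.1, 0], [0.06, 0.1, 0], [0.05, 0.1, 0], [0, 0.02, -0.1], [0, 0, -0.1], [0, 0, -0.1], [0, 0, -0.1], [0, 0, -0.1], [0, 0, -0.1], [0, 0, 0]], rotation=[[0, 0, 0], [0, 0, 0], [0, 0, 0], [0, 0, 0], [0, 0, 0], [0, 0, 0], [0, 0, 0], [0, 0, 0], [0, 0, 0], [0, 0, 0]])

```text
clock: 3.1
tcp_pos: [0.5869, 0.1321, 0.175]
tool_rot: [-3.128, 0.003, 1.477]
force: [-0.2, -0.4, -0.5]
width: 0.06
grasp_force: 0.0
```

```bash
python3 - <<'E'
from workcell import ctrl
import cv2,numpy as np
from h import *
ims=[]
for n,(x,y,w,h) in(("side",(240,120,160,200)),("top",(210,165,240,200))):
    f=ctrl.grab_frame(n);np.savez(f"pics/{n}1.npz",**f)
    ims.append(cv2.resize(f["color"][y:y+h,x:x+w,::-1],None,fx=2,fy=2,interpolation=2) if 0 else cv2.resize(f["color"][y:y+h,x:x+w,::-1],(w*2,h*2),interpolation=2))
cv2.imwrite("pics/b1.png",np.hstack(ims))
s=ctrl.observe();print(s["clock"],s["tcp_pos"],s["tool_rot"],s["joint_pos"])
E
```

```text
3.2 [0.59136349 0.13250323 0.18235535] [-3.13959979e+00  3.77891335e-04  1.47679877e+00] [ 9.03630732e-02  2.07577585e-01  1.61819392e+00 -6.36208782e-06
  1.31784951e+00  1.84362605e-01]
```

View pics/b1.png

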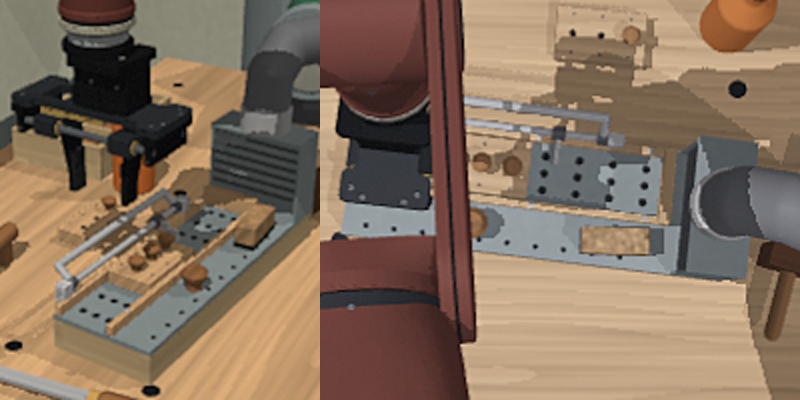

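```bash
python3 - <<'E'
import numpy as np
from h import *
S=np.load("pics/side1.npz");a=-1.6645;o=.553-.0105j
for u,v in((304,221.5),(278.5,213.5)):
    w=ray(S,u,v,.182);print(w,np.exp(-1j*a)*(w[0]+1j*w[1]-o))
w=.5914+.1325j;print(np.exp(-1j*a)*(w-o))
E
```

```text
[0.54608741 0.14868314] (-0.1578380155222091-0.021776495615952705j)
[0.61500539 0.14163612] (-0.1572703321900622+0.047498516990558085j)
(-0.14596561990852727+0.024851515139309752j)
```

Call:
apply_moves(jaw=[0.69, 0.69, 0.69], linear=[[0, 0, -0.1], [0, 0, -0.1], [0, 0, 0]], rotation=[[0, 0, 0], [0, 0, 0], [0, 0, 0]])

```text
clock: 3.5
tcp_pos: [0.5895, 0.1323, 0.0999]
tool_rot: [-3.136, 0.001, 1.477]
force: [-1.1, -0.4, -1.4]
width: 0.06
grasp_force: 0.0
```

```bash
python3 - <<'E'
from workcell import ctrl
import cv2,numpy as np
from h import *
f=ctrl.grab_frame("side");np.savez("pics/side2.npz",**f)
cv2.imwrite("pics/s2.png",cv2.resize(f["color"][190:310,250:390,::-1],None,fx=5,fy=5,interpolation=2))
s=ctrl.observe();print(s["tcp_pos"],s["force"])
F=240/np.tan(np.radians(f["vfov"])/2)
def proj(X):
    c=f["R"]@X+f["t"];d=c[:2]/c[2];d*=1+f["k1"]*(d@d);return (F*d+[f["cx"],f["cy"]]-[250,190])*5
for y in(-45,-37.5,-30,30,37.5,45):
  for x in(-9.5,9.5):
    q=np.exp(-1.6645j)*(x+1j*y)*1e-3;print(x,y,np.round(proj(s["tcp_pos"]+[q.real,q.imag,0])))
E
```

```text
[0.59132256 0.13247919 0.10277013] [0.39950766 0.26558207 0.14175528]
-9.5 -45 [271. 310.]
9.5 -45 [294. 292.]
-9.5 -37.5 [258. 305.]
9.5 -37.5 [281. 287.]
-9.5 -30 [244. 301.]
9.5 -30 [267. 283.]
-9.5 30 [138. 264.]
9.5 30 [162. 247.]
-9.5 37.5 [125. 260.]
9.5 37.5 [149. 243.]
-9.5 45 [112. 255.]
9.5 45 [136. 239.]
```

View pics/s2.png

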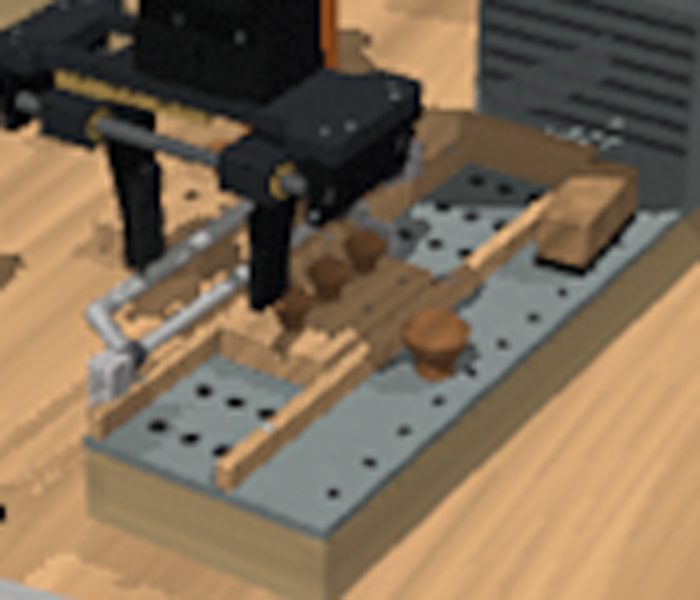

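The finger tips at (268,308) and (145,268) match the projected tool. I'll open the jaw slightly so the bar finger is centred on the bar's arc, then press down.

Call:
apply_moves(jaw=[0.74, 0.74, 0.74, 0.74, 0.74, 0.74, 0.74], linear=[[0, 0, 0], [0, 0, -0.02], [0, 0, -0.025], [0, 0, -0.025], [0, 0, -0.025], [0, 0, -0.025], [0, 0, 0]], rotation=[[0, 0, 0], [0, 0, 0], [0, 0, 0], [0, 0, 0], [0, 0, 0], [0, 0, 0], [0, 0, 0]])

```text
clock: 4.25
tcp_pos: [0.5908, 0.1331, 0.0542]
tool_rot: [-3.139, -0.001, 1.477]
force: [-3.6, 1.0, 6.4]
width: 0.0644
grasp_force: 3.1
```

```bash
python3 - <<'E'
from workcell import ctrl
import cv2,numpy as np
f=ctrl.grab_frame("side")
cv2.imwrite("pics/s3.png",cv2.resize(f["color"][190:310,250:390,::-1],None,fx=5,fy=5,interpolation=2))
s=ctrl.observe();print(s["clock"],s["tcp_pos"],s["force"],s["width"])
E
```

```text
4.3 [0.5912761  0.13305802 0.05464415] [-2.87164222  0.24607307  6.32418734] 0.06443238881675546
```

View pics/s3.png

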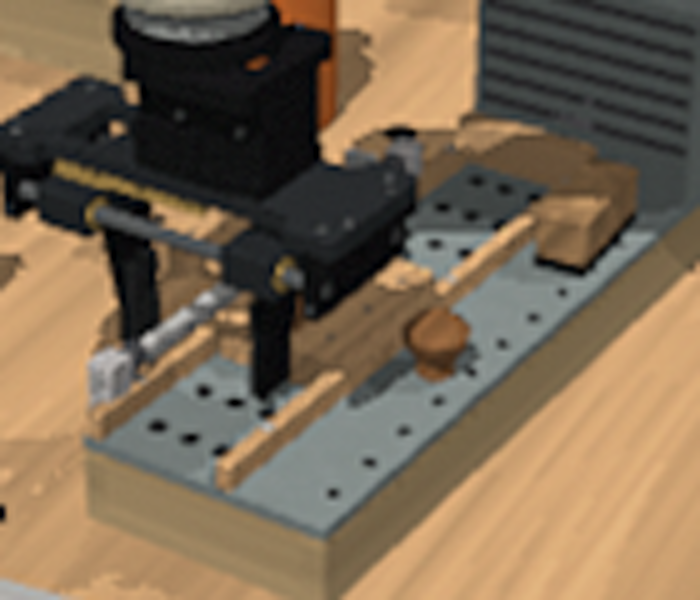

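The bar is down: about 6.3 N up, with the tip at z 54.6. The pusher finger at (270,390) is just behind the rack, so I'll slide along the chute.

Call:
apply_moves(jaw=[0.74, 0.74, 0.74, 0.74, 0.74, 0.74, 0.74, 0.74, 0.74, 0.74], linear=[[-0.001, -0.01, 0], [-0.002, -0.02, 0], [-0.002, -0.02, 0], [-0.002, -0.02, 0], [-0.002, -0.02, 0], [-0.002, -0.02, 0], [-0.002, -0.02, 0], [-0.001, -0.02, 0], [-0.002, -0.02, 0], [-0.002, -0.02, 0]], rotation=[[0, 0, 0], [0, 0, 0], [0, 0, 0], [0, 0, 0], [0, 0, 0], [0, 0, 0], [0, 0, 0], [0, 0, 0], [0, 0, 0], [0, 0, 0]])

```text
clock: 5.3
tcp_pos: [0.585, 0.0565, 0.0552]
tool_rot: [3.141, -0.001, 1.476]
force: [0.6, 6.1, 5.8]
width: 0.0646
grasp_force: 3.3
```

```bash
python3 - <<'E'
from workcell import ctrl
import cv2,numpy as np
f=ctrl.grab_frame("side");g=ctrl.grab_frame("top")
a=cv2.resize(f["color"][190:310,250:390,::-1],(490,420),interpolation=2);b=cv2.resize(g["color"][190:310,320:400,::-1],(280,420),interpolation=2)
cv2.imwrite("pics/s4.png",np.hstack([a,b]))
s=ctrl.observe();print(s["clock"],s["tcp_pos"],s["force"],s["width"]);w=s["tcp_pos"];print(np.exp(1.6645j)*(w[0]+1j*w[1]-.553+.0105j))
E
```

```text
5.4 [0.58484946 0.05530997 0.05505758] [-1.09625012  0.75687434  4.84253729] 0.06454842286637735
(-0.06850131348069372+0.025552121658948677j)
```

View pics/s4.png

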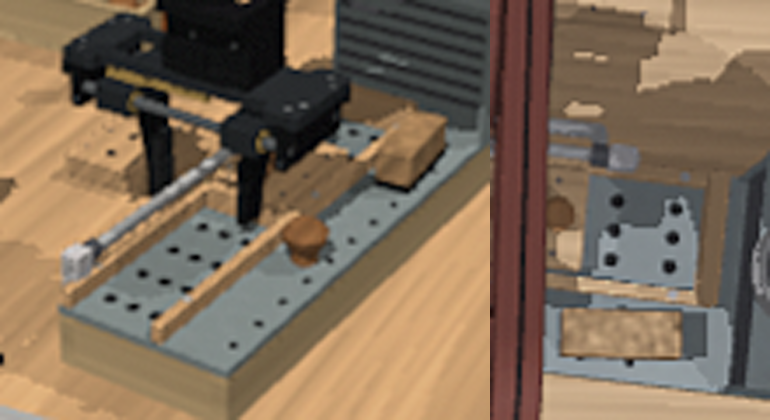

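The rack is sliding under the raised gate (top view, right panel: front edge near column 585), and the bar is still held. I'll keep going.

Call:
apply_moves(jaw=[0.74, 0.74, 0.74, 0.74, 0.74, 0.74, 0.74, 0.74, 0.74], linear=[[-0.002, -0.02, 0], [-0.002, -0.02, 0], [-0.002, -0.02, 0], [-0.002, -0.02, 0], [-0.002, -0.02, 0], [-0.002, -0.02, 0], [-0.002, -0.02, 0], [-0.001, -0.015, 0], [0, 0, 0]], rotation=[[0, 0, 0], [0, 0, 0], [0, 0, 0], [0, 0, 0], [0, 0, 0], [0, 0, 0], [0, 0, 0], [0, 0, 0], [0, 0, 0]])

```text
clock: 6.3
tcp_pos: [0.5786, -0.0064, 0.0549]
tool_rot: [3.141, -0.0, 1.476]
force: [-1.1, 2.2, 5.2]
width: 0.0642
grasp_force: 2.5
```

Call:
apply_moves(jaw=[0.74, 0.74, 0.74], linear=[[-0.001, -0.008, 0], [-0.001, -0.007, 0], [0, 0, 0]], rotation=[[0, 0, 0], [0, 0, 0], [0, 0, 0]])

```text
clock: 6.6
tcp_pos: [0.5778, -0.0118, 0.0548]
tool_rot: [3.141, -0.001, 1.476]
force: [-0.2, 3.5, 4.8]
width: 0.0644
grasp_force: 2.7
```

Call:
apply_moves(jaw=[0.74, 0.74, 0.74], linear=[[0, -0.005, 0], [-0.001, -0.005, 0], [0, 0, 0]], rotation=[[0, 0, 0], [0, 0, 0], [0, 0, 0]])

```text
clock: 6.9
tcp_pos: [0.5775, -0.0155, 0.0549]
tool_rot: [3.141, -0.001, 1.476]
force: [-0.7, 5.0, 5.0]
width: 0.0641
grasp_force: 3.4
```

Call:
apply_moves(jaw=[0.74, 0.74, 0.74], linear=[[0, -0.005, 0], [0, -0.005, 0], [0, 0, 0]], rotation=[[0, 0, 0], [0, 0, 0], [0, 0, 0]])

```text
clock: 7.2
tcp_pos: [0.5776, -0.016, 0.0549]
tool_rot: [3.141, -0.007, 1.475]
force: [0.6, 17.7, 6.0]
width: 0.0646
grasp_force: 10.3
```

The rack is firmly against the stop (17.7 N at TCP y -0.016). I'll back off, then lift straight up.

Call:
apply_moves(jaw=[0.74, 0.74, 0.74, 0.74, 0.74, 0.74, 0.74, 0.74, 0.74, 0.74], linear=[[0.001, 0.01, 0], [0.001, 0.01, 0], [0, 0, 0.02], [0, 0, 0.03], [0, 0, 0.03], [0, 0, 0.05], [0, 0, 0.1], [0, 0, 0.1], [0, 0.1, 0.1], [0, 0.1, 0.1]], rotation=[[0, 0, 0], [0, 0, 0], [0, 0, 0], [0, 0, 0], [0, 0, 0], [0, 0, 0], [0, 0, 0], [0, 0, 0], [0, 0, 0], [0, 0, 0]])

```text
clock: 8.2
tcp_pos: [0.5782, 0.059, 0.2601]
tool_rot: [3.14, -0.0, 1.474]
force: [1.6, 0.2, 0.5]
width: 0.0644
grasp_force: 0.0
```

Call:
apply_moves(jaw=[0.74, 0.74, 0.74, 0.74, 0.74, 0.74], linear=[[0, 0.1, 0.1], [0, 0.1, 0], [0, 0.1, 0], [0, 0.1, 0], [0, 0, 0], [0, 0, 0]], rotation=[[0, 0, 0], [0, 0, 0], [0, 0, 0], [0, 0, 0], [0, 0, 0], [0, 0, 0]])

```text
clock: 8.8
tcp_pos: [0.5779, 0.2152, 0.2932]
tool_rot: [3.141, 0.0, 1.479]
force: [1.2, -0.2, -0.1]
width: 0.0643
grasp_force: 0.0
```

```bash
python3 - <<'E'
from workcell import ctrl
import cv2,numpy as np
f=ctrl.grab_frame("side");g=ctrl.grab_frame("top")
a=cv2.resize(f["color"][190:310,250:390,::-1],(467,400),interpolation=2);b=cv2.resize(g["color"][190:310,310:400,::-1],(300,400),interpolation=2)
cv2.imwrite("pics/s5.png",np.hstack([a,b]))
s=ctrl.observe();print(s["clock"],s["tcp_pos"],s["force"])
E
```

```text
8.9 [0.57826641 0.21369906 0.29300202] [ 1.23212827 -0.74332152  0.3502748 ]
```

View pics/s5.png

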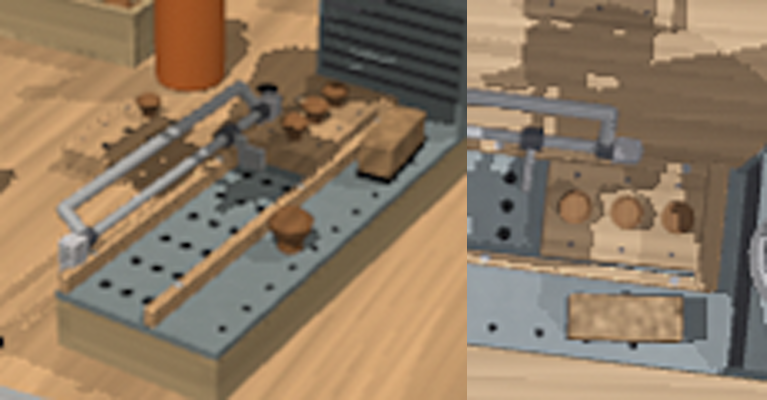

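The picture shows the rack against the end stop, with its front at about (708,215). The gate is shut behind it at (530,170), the bar is back up, and the other items haven't moved.

```bash
python3 -c "
from workcell import ctrl
print(ctrl.finish_job())"
```

```text
the job is handed in; nothing more can be done
None
```

The rack was pushed past the held-up gate against the end stop, the gate dropped shut behind it, the arm came clear, and I handed the job in at about 9 s; the hand-in returned no verdict.

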